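# Load a sample cassette into the analyser and start it

## Robot

A 7-joint arm with a two-finger parallel gripper is mounted at the origin on the work surface. World frame = base frame: x ahead of the robot, y to its left, z up, the work surface at z = 0. Lengths are in m, angles in rad, forces in N, time in s.
With the tool pointing down it reaches from about 0.425 to 0.925 m from the base axis. Payload 6.8 kg.
Tool frame: the origin (TCP) lies at the very end of the fingers, on their centre line; the grasp point (between the pads) lies 19 mm behind it (tcp_to_grasp is the distance from the TCP to the grasp point, in m); z points along the fingers, y is the direction in which the jaws open and shut (so a half turn about z gives the same grasp; the last joint's range is limited). The gripper opens to 85 mm and grips with 20 to 120 N. Pads are 22 mm wide; open, the fingers measure 114 mm over their backs; the gripper's body (76 mm by 85 mm) begins 54 mm behind the grasp point. The pads swing forward as they close: fully open they stand 13 mm farther back than shut.
Start: joints at [-0.108, 0.477, 0.022, 1.555, -0.011, 1.109, -0.083], TCP at [0.675, 0, 0.231] pointing down, gripper open.
Joint ranges: [-2.96, 2.96], [-0.34, 2.1], [-1.41, 1.46], [0.24, 2.44], [-1.37, 4.51], [0.17, 1.92], [-2.96, 2.96]. Speed limits (rad/s): [2.39, 2.39, 3.14, 3.14, 3.14, 3.14, 3.14].

## Interface

Orientations are given as a unit quaternion [w, x, y, z].
In Python, from station import * gives the robot as it stands.
- The arm moves only by the tool apply_moves, never from a script. Its argument "increments" is one flat list of numbers, 5 for each row, row after row: the finger opening in mm, from 0 to 85.4, then the shift along the tool's x, y, z in mm, then the turn about the tool's z in degrees. In form: [claw, tx, ty, tz, roll, claw, tx, ty, tz, roll, ...]. A call has 1 to 12 rows; each row shifts and turns the pose as measured when the row begins, along the tool's axes as they then stand; what a row does not reach is not made up. A row lasts 1/8 s, in which the tool goes at most 62.5 mm and 10.7 degrees, less where a joint would pass 70% of its speed; a pose out of reach is approached as far as the arm can. A call with a gripper value outside its range is refused whole. The fingers move at their own pace and stop on an object; "squeeze" is the grip in N (left out, the last holds). Time passes only in rows, so rows that do not move let the fingers close. It gives the time, the measured TCP pose, the force and the opening at its end, in the units of the state.
- get_obs(): the state, without advancing time (a new reading comes with each control period).
- read_camera(name): name is "scene" or "side" or "wrist"; returns (picture, depth): 420x560x3 uint8, blue, green, red; 420x560 float32, m along the optical axis (not along the pixel's ray), 0 where there is no reading.
- get_calibration(name): a dict with "mtx" (3x3 intrinsics, pixels), "D" ([k1, k2, p1, p2, k3] as OpenCV has them; the pictures are not rectified), "camera_from_world" (4x4, takes a point from world to camera coordinates); the wrist camera has in their place "T_tool_cam" (4x4, takes a point from camera to tool coordinates, whose origin is the TCP and whose axes are the flange's). Camera axes: x right, y down, z forward; pixel columns grow to the right and rows downward; lengths in m; the calibration is good to about 2 mm. A picture is of the moment at which its call begins: read the wrist's pose just before it. get_calibration takes no time and is no camera call.
- hand_in(): hands the job in, once; it reports no verdict.
Trained networks look in the newest picture that a camera, given by its name, has taken for a name from the list of things; names that differ only in an ending like _2 or _b are one class to them, and where a whole thing is asked for, a point or a joint stands for the part that bears it (a point fixed in the world has none). Each returns a list of dicts, best first, with "p" (0 to 1); they miss things now and then, are a little off and sometimes report something else, mostly with a low value. They report only what shows in the picture. A call takes as long as a camera call. They do not tell look-alikes from the thing itself.
- outline_of(camera, thing): "pixels" (420x560 bool, what is visible of it) and "extent" ([centre column, centre row, width, height] in pixels, round what is visible of it).
The state is a dict: "t": time; "q": joint angles; "joint_vel": joint speeds; "joint_torque": joint torques, N m; "eef_pos": TCP position; "tool_rot": TCP orientation; "contact_force": force on the tool from outside, world axes, zero at the start; "torque": the same for the moment, N m; "gripper_width": opening from 0.0 (shut) to 1.0 (fully open).
Only numpy, scipy, OpenCV 4.12 (cv2) and the standard library are available. Lean on these libraries where they do the work, as an engineer would, in place of code of your own. Each camera call takes 0.05 s, during which the arm holds its last target.

## Task

Draw the bottom sample cassette out of the magazine, leaving the others stacked in it, and lay it flat, lengthwise and centred on the black bed of the analyser's open drawer without dropping it. Push the drawer fully home, then press the green start key firmly with the fingertips, hold it down for about a second, and let go. Press no other key and leave the bottle and the jar where they stand.

Things in the scene. Friction and masses are not known exactly. Their poses are not given: they have to be found in the camera images.
- analyser: White benchtop analyser, fixed: 260 deep (x) x 270 wide (y) mm; front deck 100 mm high with the keypad, rear part (from 130 mm behind the front face) 160 mm high. Origin: middle of the front face, at table height; x points into the machine (away from its front), z up. The drawer's slot in the front face is 130 mm wide, from 16 to 80 mm high.
- drawer (a joint): Analyser's drawer, m: 0 = fully home (its blue front meets the analyser's face), grows as it slides out to the front, 0.165 at most. It starts nearly fully open (0.15 to 0.162), has about 2 N of friction and stays where it is left; it meets a hard stop at 0.
- drawer_bed (a point): Centre of the top of the drawer's black bed for the cassette; 48 mm above the table, x into the machine, z up. The bed is 44 mm wide and 20 mm high over the drawer's flat plate (110 mm wide, no side walls): fingers can straddle it. Between the blue front and a rear lip (6 mm high) are 146 mm for the 130 mm cassette. The blue front rises 27 mm above the bed.
- drawer_front (a point): Middle of the outer face of the black push block on the drawer's blue front panel, 55 mm above the table; same axes as the bed, x pointing in. The block is 70 mm wide, from 38 to 72 mm high, and stands 16 mm out from the panel, which is 140 mm wide, 12 mm thick, up to 75 mm high. Push here along +x to close.
- start_key_top (a point): Centre of the top of the GREEN start key with a white triangle; 34 x 34 mm, 106 mm above the table, facing up. Membrane key: gives at most 1.5 mm (5 N per mm, then hard), registers when 5 N or more is kept on it for half a second; over 30 N damages it. Three keys stand 60 mm apart in a row 40 mm behind the analyser's front face; their order varies.
- stop_key_top (a point): Centre of the top of the RED stop key with a white square; same size as the start key. Not to be pressed.
- menu_key_top (a point): Centre of the top of the GREY menu key with three white bars; same size as the start key. Not to be pressed.
- magazine: Fixed chute, 76 wide, 146 deep, 89 mm high, with four stacked cassettes. Origin: middle of its front gate, at table height; x points into it, away from its front. Its floor, 45 mm high, goes on 160 mm in front of the gate as a ledge 36 mm wide, which fingers can straddle. A 16 mm gap over the floor lets one cassette out; two gate posts hold back the others, centred 73 mm behind the gate.
- cassette_center (a point): Centre (half-way up) of the bottom blue cassette, 130 x 60 x 12 mm, 110 g give or take a third; x along its length, z up. Its front end (-x) sticks out 42 to 50 mm through the gap to the front of the magazine, free to be pinched across its 60 mm width; it slides straight out onto the ledge along the magazine's -x. Gripped near its end it sags when lifted.
- spare_low_center (a point): Centre of the second cassette from below, same size. When the bottom one is drawn out the others come down by one thickness.
- spare_mid_center (a point): Centre of the third cassette.
- spare_top_center (a point): Centre of the top cassette.
- bottle_mid (a point): Middle of a white reagent bottle, 60 mm across, 130 mm high, beside the magazine. Bystander.
- jar_mid (a point): Middle of an amber jar with a white cap, 56 mm across, 75 mm high, between magazine and analyser. Bystander. (A fixed blue rack of capped tubes, 86 mm high, stands well behind the magazine.)
There are look-alikes about, which are no part of the job. Leave any brown or yellow look-alike of the part that bears cassette_center alone.

How it is judged:
By the outcome, as a careful person would: the job done as asked, in the order asked, and still so for the second after the job is handed in, with the robot touching nothing.
It also fails if it takes over 70 s, if anything falls off the work surface, if the arm or the gripper's body presses on something with over 40 N, if the wrist force passes 120 N, or if a joint passes its speed limit or range.

## Working session

There is one attempt and no reset: what is moved stays moved. The work goes in short steps, Python scripts to look and compute and a tool call to move; the robot and the scene stay as the last step left them, time stands still between calls to the robot, and variables do not carry over. Pictures are saved under pics/ and viewed, and the job is handed in when it is done.

Besides the shell and the picture viewer there is one more tool, called after "Request:" by a JSON object that holds its "fn" and its "kwargs". apply_moves: Moves the arm, as the interface text tells. Its arguments: {"type":"object","properties":{"increments":{"type":"array"},"squeeze":{"type":"number"}},"required":["increments"]}

```bash
ls; mkdir -p pics
python3 - <<'E'
from station import *
import cv2
o=get_obs();print({k:o[k] for k in o if k in('t','eef_pos','tool_rot','gripper_width','contact_force')})
for n in ['scene','side','wrist']:
    p,d=read_camera(n);cv2.imwrite(f'pics/{n}0.png',p)
    import numpy as np;np.save(f'pics/{n}0.npy',d)
    c=get_calibration(n);print(n,{k:np.round(np.array(v),4).tolist() for k,v in c.items()})
E
```

```text
pics
{'t': 0.0, 'eef_pos': array([6.74397523e-01, 4.71074044e-05, 2.30319531e-01]), 'tool_rot': array([-6.14881635e-04,  7.07062377e-01,  7.07150584e-01, -6.83553098e-04]), 'contact_force': array([0.2867909 , 0.4633852 , 1.40810907]), 'gripper_width': 0.9990814355149122}
scene {'mtx': [[392.6142, 0.0, 286.514], [0.0, 392.6142, 215.5045], [0.0, 0.0, 1.0]], 'D': [-0.0432, 0.0, 0.0, 0.0, 0.0], 'camera_from_world': [[0.8439, 0.5364, 0.0022, -0.4908], [0.4198, -0.6579, -0.6252, -0.1156], [-0.334, 0.5285, -0.7805, 1.0519], [0.0, 0.0, 0.0, 1.0]]}
side {'mtx': [[442.796, 0.0, 274.7423], [0.0, 442.796, 207.4483], [0.0, 0.0, 1.0]], 'D': [-0.0297, 0.0, 0.0, 0.0, 0.0], 'camera_from_world': [[0.7345, -0.6786, 0.0022, -0.3665], [-0.4602, -0.5004, -0.7334, 0.3449], [0.4987, 0.5377, -0.6798, 0.6166], [0.0, 0.0, 0.0, 1.0]]}
wrist {'mtx': [[378.2462, 0.0, 282.9108], [0.0, 378.2462, 208.833], [0.0, 0.0, 1.0]], 'D': [-0.0558, 0.0, 0.0, 0.0, 0.0], 'T_tool_cam': [[-0.0002, -0.9634, -0.268, 0.0676], [1.0, -0.0001, -0.0, 0.0002], [0.0, -0.268, 0.9634, -0.1428], [0.0, 0.0, 0.0, 1.0]]}
```

View pics/scene0.png

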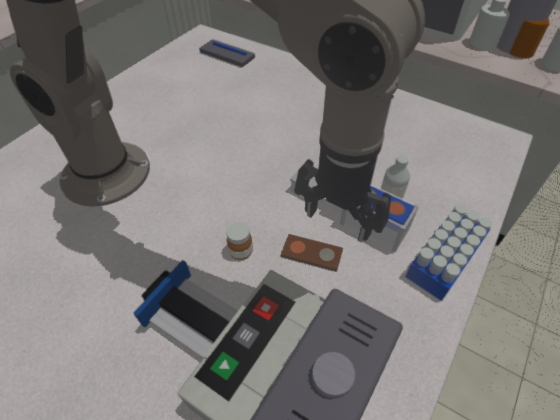

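View pics/side0.png

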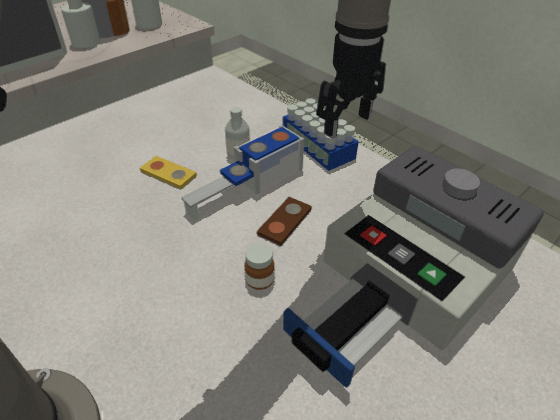

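View pics/wrist0.png

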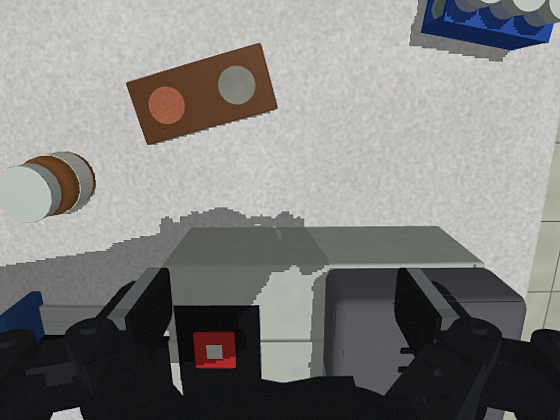

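```bash
cat > h.py <<'E'
from station import *
import cv2, numpy as np
from scipy.spatial.transform import Rotation as R
def T_world_cam(n,o=None):
    c=get_calibration(n)
    if 'camera_from_world' in c: return np.linalg.inv(np.array(c['camera_from_world']))
    o=o or get_obs();T=np.eye(4);q=o['tool_rot'];T[:3,:3]=R.from_quat([q[1],q[2],q[3],q[0]]).as_matrix();T[:3,3]=o['eef_pos']
    return T@np.array(c['T_tool_cam'])
def cloud(n,d,T):
    c=get_calibration(n);h,w=d.shape
    u,v=np.meshgrid(np.arange(w),np.arange(h))
    p=cv2.undistortPoints(np.stack([u,v],-1).reshape(-1,1,2).astype(np.float64),np.array(c['mtx']),np.array(c['D'])).reshape(h,w,2)
    P=np.concatenate([p*d[...,None],d[...,None]],-1)
    W=P@T[:3,:3].T+T[:3,3]; W[d==0]=np.nan
    return W
def project(n,P,T):
    c=get_calibration(n);M=np.linalg.inv(T)
    r,_=cv2.Rodrigues(M[:3,:3]);x,_=cv2.projectPoints(np.array(P,float).reshape(-1,3),r,M[:3,3],np.array(c['mtx']),np.array(c['D']));return x.reshape(-1,2)
E
python3 - <<'E'
from h import *
names=['cassette_center','spare_top_center','start_key_top','stop_key_top','menu_key_top','drawer_bed','drawer_front','magazine','analyser','bottle_mid','jar_mid']
for cam in ['side','scene']:
    d=np.load(f'pics/{cam}0.npy');W=cloud(cam,d,T_world_cam(cam));np.save(f'pics/{cam}W.npy',W)
    for n in names:
        for r in outline_of(cam,n)[:3]:
            m=r['pixels'];P=W[m];P=P[~np.isnan(P[:,0])]
            if len(P): print(cam,n,round(r['p'],2),np.round(r['extent']).tolist(),m.sum(),np.round(np.median(P,0),3),np.round(P.min(0),3),np.round(P.max(0),3))
E
```

```text
side cassette_center 0.76 [168.0, 172.0, 55.0, 30.0] 951 [0.501 0.382 0.012] [ 0.459  0.321 -0.001] [0.546 0.453 0.017]
side cassette_center 0.63 [285.0, 223.0, 57.0, 50.0] 1365 [0.591 0.073 0.012] [ 0.528  0.032 -0.001] [0.678 0.119 0.018]
side cassette_center 0.57 [239.0, 175.0, 32.0, 25.0] 507 [0.59  0.222 0.057] [ 0.562  0.195 -0.001] [0.652 0.321 0.064]
side spare_top_center 0.89 [271.0, 143.0, 63.0, 33.0] 954 [0.681 0.22  0.093] [0.619 0.191 0.082] [0.754 0.255 0.098]
side spare_top_center 0.75 [242.0, 175.0, 121.0, 82.0] 2494 [0.637 0.188 0.045] [0.453 0.179 0.   ] [0.761 0.264 0.093]
side spare_top_center 0.42 [401.0, 254.0, 24.0, 19.0] 281 [ 0.615 -0.19   0.106] [ 0.6   -0.206  0.102] [ 0.635 -0.173  0.109]
side start_key_top 0.66 [432.0, 274.0, 24.0, 21.0] 346 [ 0.617 -0.249  0.105] [ 0.6   -0.265  0.099] [ 0.638 -0.232  0.108]
side stop_key_top 0.81 [374.0, 236.0, 31.0, 20.0] 273 [ 0.615 -0.128  0.105] [ 0.599 -0.145  0.1  ] [ 0.634 -0.109  0.109]
side menu_key_top 0.72 [401.0, 254.0, 26.0, 20.0] 311 [ 0.615 -0.189  0.105] [ 0.6   -0.206  0.098] [ 0.635 -0.169  0.109]
side
[... 1574 characters left out ...]
drawer_front 0.79 [184.0, 310.0, 104.0, 98.0] 5005 [ 0.465 -0.198  0.046] [ 0.361 -0.261 -0.002] [ 0.56  -0.122  0.078]
scene magazine 0.95 [354.0, 212.0, 125.0, 79.0] 1100 [0.727 0.186 0.042] [ 0.456 -0.013 -0.   ] [0.762 0.261 0.304]
scene magazine 0.5 [396.0, 178.0, 30.0, 43.0] 795 [0.687 0.32  0.084] [ 0.64   0.304 -0.001] [0.714 0.478 0.132]
scene analyser 0.6 [269.0, 340.0, 271.0, 160.0] 26708 [ 0.68  -0.189  0.101] [ 0.345 -0.325 -0.004] [0.846 0.032 0.183]
scene bottle_mid 0.87 [395.0, 177.0, 27.0, 42.0] 810 [0.687 0.32  0.084] [ 0.636  0.258 -0.003] [0.716 0.478 0.132]
scene jar_mid 0.76 [239.0, 242.0, 24.0, 41.0] 830 [ 0.469 -0.014  0.06 ] [ 0.392 -0.032 -0.002] [0.487 0.054 0.078]
```

Run:
```python
import cv2
p=cv2.imread('pics/side0.png')
cv2.imwrite('pics/c1.png',cv2.resize(p[100:260,130:370],None,fx=3.2,fy=3.2,interpolation=cv2.INTER_CUBIC)[:600])
cv2.imwrite('pics/c2.png',cv2.resize(p[200:390,270:500],None,fx=3.1,fy=3.1,interpolation=cv2.INTER_CUBIC)[:600])
```

```text
(no output)
```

View pics/c1.png

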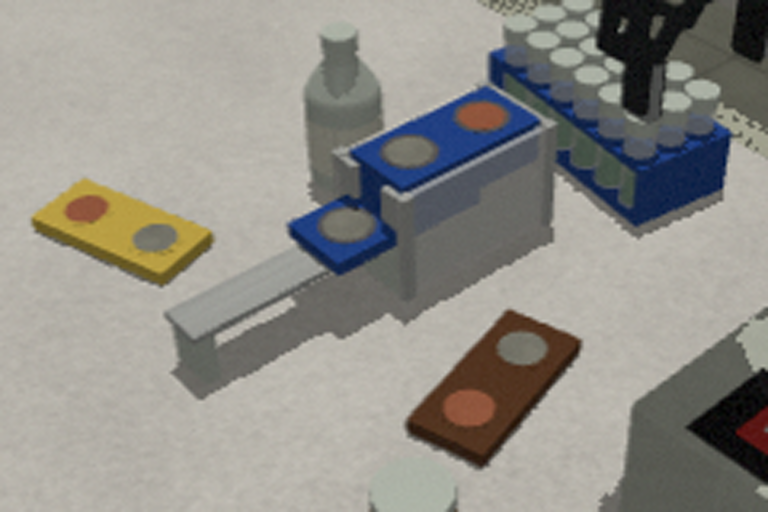

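View pics/c2.png

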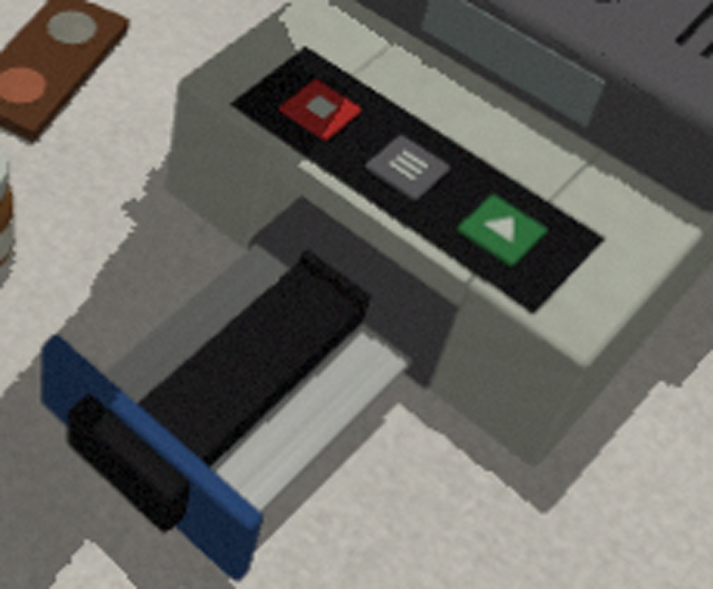

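Side view: the candidates for the cassette are blue in the magazine gap (237,173), brown (285,220), yellow (168,172) and the blue item on a black tray in the scene view (228,50). I choose the blue one sticking out under the magazine gate; the crop confirms it. Green start key is at (432,274), drawer bed at about (350,315).

Run:
```python
from h import *
def rect(n,P):
    P=P[~np.isnan(P[:,0])]
    r=cv2.minAreaRect((P[:,:2]*1000).astype(np.float32));print(n,len(P),np.round(r[0],1),np.round(r[1],1),round(r[2],2),'z',np.round(np.median(P[:,2])*1000,1))
for cam in ['side','scene']:
    p=cv2.imread(f'pics/{cam}0.png').astype(int);W=np.load(f'pics/{cam}W.npy')
    x,y,z=W[...,0],W[...,1],W[...,2]
    B,G,Rr=p[...,0],p[...,1],p[...,2]
    inb=lambda x0,x1,y0,y1,z0,z1:(x>x0)&(x<x1)&(y>y0)&(y<y1)&(z>z0)&(z<z1)
    rect(cam+' top cass',W[inb(.59,.78,.17,.28,.088,.1)&(B>Rr+30)])
    rect(cam+' top cass all',W[inb(.59,.78,.17,.28,.088,.1)])
    rect(cam+' bot cass blue',W[inb(.5,.65,.17,.28,.053,.063)])
    rect(cam+' bot cass bluecol',W[inb(.5,.65,.17,.28,.053,.063)&(B>Rr+30)])
    rect(cam+' ledge',W[inb(.4,.58,.17,.28,.04,.05)])
    rect(cam+' drawer front',W[inb(.36,.42,-.3,-.1,.04,.08)])
    rect(cam+' front blue top',W[inb(.36,.45,-.3,-.1,.071,.08)&(B>Rr+30)])
    rect(cam+' push block',W[inb(.36,.42,-.3,-.1,.068,.074)&(abs(B-Rr)<25)])
    rect(cam+' bed',W[inb(.40,.60,-.24,-.15,.044,.052)])
    rect(cam+' deck',W[inb(.5,.9,-.4,0,.097,.103)])
    rect(cam+' keypad',W[inb(.55,.7,-.3,0,.098,.11)&(p.sum(-1)<120)])
    rect(cam+' green',W[inb(.55,.7,-.3,0,.103,.11)&(G>Rr+30)&(G>B+20)])
    rect(cam+' red',W[inb(.55,.7,-.3,0,.103,.11)&(Rr>G+50)])
```

```text
side top cass 668 [687.8 222. ] [ 65. 137.] 87.79 z 92.9
side top cass all 1183 [686.2 224.2] [ 82.  147.3] 87.99 z 92.7
side bot cass blue 522 [605.5 226. ] [87.5 81.4] 0.61 z 57.3
side bot cass bluecol 296 [592.8 225.8] [62.8 60.1] 87.45 z 57.1
side ledge 662 [516.  222.7] [125.5  58.2] 2.48 z 45.1
side drawer front 1885 [ 402.1 -190.1] [ 29.5 139.7] 0.65 z 71.2
side front blue top 636 [ 410.4 -190.8] [ 12.6 137.1] 0.89 z 74.4
side push block 475 [ 402.4 -189.9] [ 28.9 139.4] 0.65 z 71.4
side bed 1967 [ 483.6 -191.9] [175.1  67.1] 10.12 z 47.5
side deck 8150 [ 701.6 -188.1] [251.  269.5] 0.41 z 100.1
side keypad 2581 [ 620.6 -187.8] [ 72.9 200.1] 0.59 z 100.8
side green 283 [ 617.6 -248.5] [33.8 34.4] 89.37 z 105.2
side red 219 [ 616.3 -128.7] [35.1 33.2] 1.3 z 105.4
scene top cass 341 [700.6 222.8] [ 62.9 106.7] 88.62 z 92.6
scene top cass all 711 [703.2 221.8] [ 80.7 116.3] 88.99 z 92.4
scene bot cass blue 17 [624.5 187.2] [20.2  5.4] 4.52 z 56.7
scene bot cass bluecol 0 [0. 0.] [0. 0.] 0.0 z nan
scene ledge 112 [513.7 225. ] [ 42.5 117.9] 83.1 z 44.8
scene drawer front 1172 [ 405.6 -191.2] [139.   28.9] 89.87 z 70.1
scene front blue top 386 [ 412.5 -191.7] [137.   14.9] 89.5 z 74.0
scene push block 198 [ 401.7 -191.1] [138.4  20.7] 89.17 z 71.2
scene bed 1597 [ 488.6 -194.9] [ 89.5 143.7] 89.94 z 47.4
scene deck 9396 [ 638.9 -189.1] [122.3 269. ] 0.23 z 99.8
scene keypad 2036 [ 622.2 -201. ] [ 66.5 172.1] 0.15 z 100.6
scene green 359 [ 620.  -248.9] [33.5 34.6] 2.38 z 105.1
scene red 239 [ 619.2 -129.6] [32.6 33. ] 0.98 z 105.1
  return _methods._mean(a, axis=axis, dtype=dtype,
  ret = ret.dtype.type(ret / rcount)
```

Request:
{"fn": "apply_moves", "kwargs": {"increments": [85,0,0,0,-10,85,0,0,0,-10,85,0,0,0,-10,85,0,0,0,-10,85,0,0,0,-10,85,0,0,0,-10,85,0,0,0,-10,85,0,0,0,-10,85,0,0,0,-10]}}

```text
t: 2.38
eef_pos: [0.675, -0.0003, 0.2313]
tool_rot: [0.0, -0.025, 1.0, -0.0]
contact_force: [-0.2, -0.1, -0.3]
gripper_width: 0.992
```

Request:
{"fn": "apply_moves", "kwargs": {"increments": [85,29,36,0,0,85,29,36,0,0,85,29,36,0,0,85,29,36,0,0,85,29,36,0,0,85,29,36,0,0,85,0,0,0,0]}}

```text
t: 3.25
eef_pos: [0.4856, 0.2114, 0.2312]
tool_rot: [0.001, -0.025, 1.0, -0.0]
contact_force: [0.3, -0.3, -0.1]
gripper_width: 0.998
```

Run:
```python
from h import *
o=get_obs();T=T_world_cam('wrist',o);print(o['t'],o['eef_pos'],R.from_quat(np.roll(o['tool_rot'],-1)).as_matrix().round(4).tolist())
p,d=read_camera('wrist');cv2.imwrite('pics/w1.png',p);W=cloud('wrist',d,T);np.save('pics/w1W.npy',W)
```

```text
3.25 [0.48563718 0.2114329  0.23118795] [[-0.9987, -0.0504, 0.0029], [-0.0504, 0.9987, -0.0003], [-0.0029, -0.0004, -1.0]]
```

View pics/w1.png

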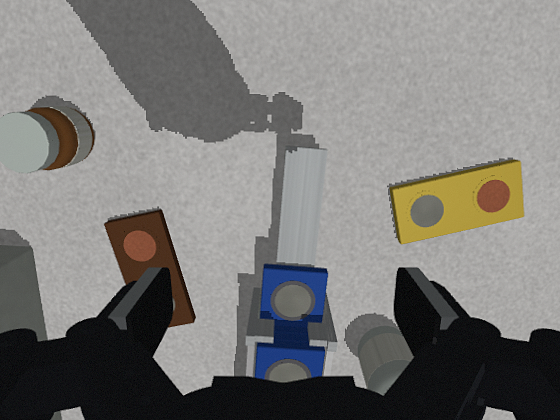

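Run:
```python
from h import *
p=cv2.imread('pics/w1.png').astype(int);W=np.load('pics/w1W.npy')
x,y,z=W[...,0],W[...,1],W[...,2];B,G,Rr=p[...,0],p[...,1],p[...,2]
def rect(n,m):
    m=cv2.morphologyEx(m.astype(np.uint8),cv2.MORPH_OPEN,np.ones((3,3)))>0
    P=W[m];r=cv2.minAreaRect((P[:,:2]*1000).astype(np.float32));print(n,len(P),np.round(r[0],1),np.round(r[1],1),round(r[2],2),'z',np.round(np.median(P[:,2])*1000,1), np.round(P.min(0)*1000,1),np.round(P.max(0)*1000,1))
    # centerline fit along x
    xs=np.arange(P[:,0].min()+.004,P[:,0].max()-.004,.003);c=[];X=[]
    for a in xs:
        s=P[abs(P[:,0]-a)<.002]
        if len(s)>8:c.append((s[:,1].min()+s[:,1].max())/2);X.append(a)
    if len(X)>4:
        k=np.polyfit(X,c,1);print('   centreline yaw',np.degrees(np.arctan(k[0])).round(2),'y at .55/.6',np.polyval(k,[.5,.55,.6]).round(4))
inb=lambda x0,x1,y0,y1,z0,z1:(x>x0)&(x<x1)&(y>y0)&(y<y1)&(z>z0)&(z<z1)
rect('ledge',inb(.4,.56,.18,.27,.04,.05))
rect('cass',inb(.5,.61,.17,.28,.052,.064)&(B>Rr+30))
rect('top',inb(.6,.75,.17,.28,.085,.1)&(B>Rr+30))
```

```text
ledge 4562 [506.9 228. ] [ 36.1 106.7] 88.19 z 45.1 [453.3 208.6  40. ] [560.  247.5  47.6]
   centreline yaw -1.78 y at .55/.6 [0.2282 0.2266 0.2251]
cass 1684 [586.9 225.7] [59.5 47.3] 88.31 z 57.1 [562.6 195.9  52.2] [609.9 256.   59.3]
   centreline yaw -1.67 y at .55/.6 [0.2283 0.2269 0.2254]
top 1565 [637.8 224.4] [59.7 34.2] 88.32 z 93.0 [620.1 194.3  85.1] [654.2 254.5  95.1]
   centreline yaw -2.1 y at .55/.6 [0.2294 0.2276 0.2257]
```

Request:
{"fn": "apply_moves", "kwargs": {"increments": [85,0,0,0,4.7,85,-36,6,0,0,85,-36,6,20,0,85,-36,6,30,0,85,0,0,35,0,85,0,0,35,0,85,0,0,0,0]}}

```text
t: 4.18
eef_pos: [0.6088, 0.2115, 0.1082]
tool_rot: [0.005, 0.026, 1.0, -0.003]
contact_force: [-0.1, -0.7, -0.2]
gripper_width: 0.996
```

```bash
cat > st.py <<'E'
from h import *
def st():
    o=get_obs();M=R.from_quat(np.roll(o['tool_rot'],-1)).as_matrix()
    print('t',round(o['t'],2),'pos',(o['eef_pos']*1000).round(1),'jaw yaw',np.degrees(np.arctan2(-M[0,1],M[1,1])).round(2),'tilt',M[:2,2].round(4),'F',o['contact_force'].round(1),'w',round(85.4*o['gripper_width'],1));return o,M
def togo(x,y,z):
    o,M=st();d=np.array([x,y,z])-o['eef_pos']*1000;print('togo tool mm',(M.T@d).round(1))
E
python3 -c "
from st import *
togo(594,225.5,30)"
```

```text
t 4.17 pos [608.8 211.5 108.2] jaw yaw -3.03 tilt [ 0.0094 -0.0066] F [-0.1 -0.7 -0.2] w 85.1
togo tool mm [16.3 13.6 78. ]
```

Request:
{"fn": "apply_moves", "kwargs": {"increments": [85,0,0,0,0,85,0,0,0,0]}}

```text
t: 4.42
eef_pos: [0.6109, 0.2108, 0.1109]
tool_rot: [0.006, 0.027, 1.0, -0.003]
contact_force: [-1.0, 0.5, -0.4]
gripper_width: 0.997
```

```bash
python3 -c "
from st import *
togo(594,225.5,30)"
```

```text
t 4.42 pos [610.9 210.8 110.9] jaw yaw -3.14 tilt [ 0.0128 -0.0059] F [-1.   0.5 -0.4] w 85.2
togo tool mm [18.8 14.1 80.6]
```

Request:
{"fn": "apply_moves", "kwargs": {"increments": [85,9,7,0,-0.7,85,9,7,0,-0.7,85,0,0,0,0,85,0,0,0,0]}}

```text
t: 4.92
eef_pos: [0.5931, 0.2284, 0.1138]
tool_rot: [0.009, 0.013, 1.0, -0.002]
contact_force: [0.9, -0.1, -0.3]
gripper_width: 1.001
```

```bash
python3 -c "
from st import *
togo(594,225.5,30)"
```

```text
t 4.92 pos [593.1 228.4 113.8] jaw yaw -1.55 tilt [ 0.0171 -0.0038] F [ 0.9 -0.1 -0.3] w 85.5
togo tool mm [ 0.4 -2.5 83.8]
```

Request:
{"fn": "apply_moves", "kwargs": {"increments": [85,0,-2.5,25,0,85,0,0,0,0]}}

```text
t: 5.18
eef_pos: [0.594, 0.2256, 0.0888]
tool_rot: [0.009, 0.014, 1.0, -0.002]
contact_force: [0.4, -0.1, 0.3]
gripper_width: 0.996
```

```bash
python3 -c "
from st import *
o,M=st();print(o['q'].round(3))
togo(594,225.5,30)"
```

```text
t 5.17 pos [594.  225.6  88.8] jaw yaw -1.56 tilt [ 0.018  -0.0038] F [ 0.4 -0.1  0.3] w 85.0
[-0.21   0.588 -0.351  1.762  0.279  0.826  0.849]
t 5.17 pos [594.  225.6  88.8] jaw yaw -1.56 tilt [ 0.018  -0.0038] F [ 0.4 -0.1  0.3] w 85.0
togo tool mm [ 1.   0.1 58.8]
```

Request:
{"fn": "apply_moves", "kwargs": {"increments": [85,0.5,0,20,0,85,0.5,0,20,0,85,0,0,18,0,85,0,0,0,0], "squeeze": 60}}

```text
t: 5.68
eef_pos: [0.5946, 0.2256, 0.0277]
tool_rot: [0.009, 0.014, 1.0, -0.002]
contact_force: [0.3, 0.3, -0.6]
gripper_width: 0.996
```

Run:
```python
from st import *
togo(594,225.5,30)
for n in ['side','wrist']:
    p,d=read_camera(n);cv2.imwrite(f'pics/{n}2.png',p)
p=cv2.imread('pics/side2.png')
a=cv2.resize(p[60:260,150:400],None,fx=1.9,fy=1.9);b=cv2.resize(cv2.imread('pics/wrist2.png'),None,fx=.55,fy=.55)
c=np.zeros((380,790,3),np.uint8);c[:a.shape[0],:a.shape[1]]=a;c[:b.shape[0],480:480+b.shape[1]]=b[:,:308];cv2.imwrite('pics/m2.png',c)
```

```text
t 5.67 pos [594.6 225.6  27.7] jaw yaw -1.59 tilt [ 0.0185 -0.0035] F [ 0.3  0.3 -0.6] w 85.1
togo tool mm [ 0.6 -0.1 -2.3]
```

View pics/m2.png

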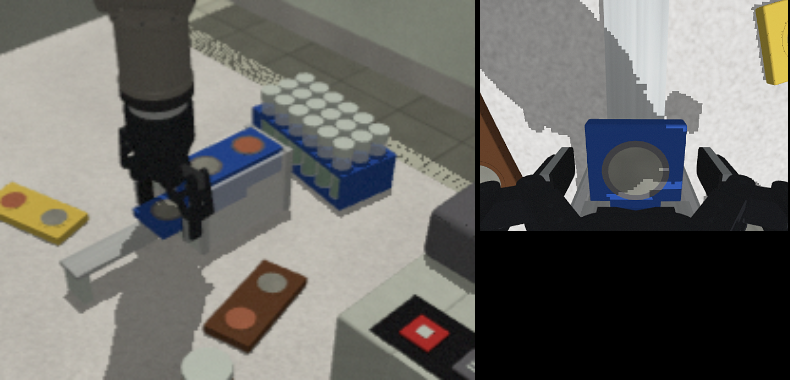

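The crop shows the fingers straddling the blue cassette's exposed end, in front of the gate (side crop about (170,215)), clear of the posts. Close.

Request:
{"fn": "apply_moves", "kwargs": {"increments": [85,0,0,-2.5,0,40,0,0,0,0,40,0,0,0,0,40,0,0,0,0,40,0,0,0,0,40,0,0,0,0], "squeeze": 60}}

```text
t: 6.52
eef_pos: [0.597, 0.2268, 0.0345]
tool_rot: [0.012, 0.014, 1.0, -0.0]
contact_force: [-0.4, -0.1, -0.6]
gripper_width: 0.685
```

```bash
python3 -c "
from st import *
togo(594,225.5,30)"
```

```text
t 6.53 pos [597.  226.8  34.5] jaw yaw -1.61 tilt [ 0.0244 -0.001 ] F [-0.4 -0.1 -0.6] w 58.5
togo tool mm [ 3.  -1.4  4.4]
```

Request:
{"fn": "apply_moves", "kwargs": {"increments": [40,10,-0.2,-0.2,0,40,10,0,-0.2,0,40,10,0,-0.2,0]}}

```text
t: 6.9
eef_pos: [0.5681, 0.227, 0.0348]
tool_rot: [0.014, 0.015, 1.0, 0.0]
contact_force: [5.6, -1.0, -2.0]
gripper_width: 0.686
```

```bash
python3 -c "
from st import *
togo(502,229.5,34)"
```

```text
t 6.9 pos [568.1 227.   34.8] jaw yaw -1.69 tilt [ 0.029  -0.0001] F [ 5.6 -1.  -2. ] w 58.6
togo tool mm [66.2  0.6 -1.1]
```

Request:
{"fn": "apply_moves", "kwargs": {"increments": [40,16,0.2,-0.3,0,40,16,0.2,-0.3,0,40,16,0.2,-0.3,0,40,16,0,-0.3,0]}}

```text
t: 7.4
eef_pos: [0.4983, 0.2296, 0.0342]
tool_rot: [0.013, 0.014, 1.0, -0.0]
contact_force: [0.6, -0.5, 0.3]
gripper_width: 0.686
```

Run:
```python
from st import *
togo(502,229.5,34)
p,d=read_camera('side');cv2.imwrite('pics/m3.png',cv2.resize(p[60:260,150:400],None,fx=2.5,fy=2.5))
```

```text
t 7.4 pos [498.3 229.6  34.2] jaw yaw -1.65 tilt [ 0.0268 -0.0006] F [ 0.6 -0.5  0.3] w 58.6
togo tool mm [-3.7 -0.   0.3]
```

View pics/m3.png

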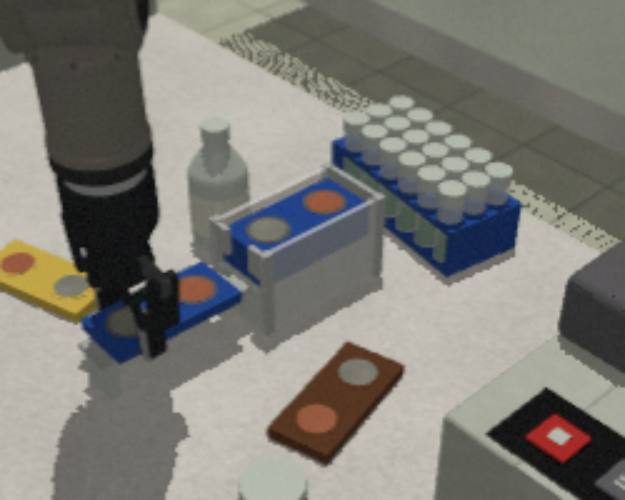

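The picture shows the cassette (crop (165,310)) fully out on the ledge and the three others dropped down in the magazine. I regrip at its centre.

Request:
{"fn": "apply_moves", "kwargs": {"increments": [85,0,0,0,0,85,0,0,0,0,85,0,0,0,0,85,-10,0,0,0,85,-10,0,0,0,85,-10,0,0,0]}}

```text
t: 8.2
eef_pos: [0.5281, 0.229, 0.035]
tool_rot: [0.013, 0.014, 1.0, -0.0]
contact_force: [-0.6, -0.3, -0.8]
gripper_width: 0.997
```

Run:
```python
from st import *
o,M=st()
res=[]
for n in ['side','scene','wrist']:
    T=T_world_cam(n);p,d=read_camera(n);cv2.imwrite(f'pics/{n}4.png',p);W=cloud(n,d,T)
    x,y,z=W[...,0],W[...,1],W[...,2];pi=p.astype(int)
    m=(x>.42)&(x<.608)&(y>.185)&(y<.27)&(z>.052)&(z<.064)&(abs(pi[...,2]-0)>=0)&((pi[...,0]>pi[...,2]+30)|(pi.max(-1)>75))
    P=W[m]
    if len(P)>30:
        r=cv2.minAreaRect((P[:,:2]*1000).astype(np.float32));print(n,len(P),r,(P.min(0)*1000).round(1),(P.max(0)*1000).round(1))
```

```text
t 8.2 pos [528.1 229.   35. ] jaw yaw -1.56 tilt [ 0.025  -0.0013] F [-0.6 -0.3 -0.8] w 85.1
side 600 ((528.5482177734375, 223.67674255371094), (76.02550506591797, 131.76907348632812), 87.2304916381836) [462.3 186.2  52. ] [594.6 262.2  61.5]
scene 654 ((529.9036865234375, 222.96197509765625), (74.10746002197266, 130.3085174560547), 86.89778900146484) [465.  185.3  52. ] [596.6 260.8  61. ]
wrist 42760 ((515.1748657226562, 222.0662384033203), (73.66217041015625, 103.17962646484375), 87.90481567382812) [462.9 185.2  52. ] [567.5 260.4  63.4]
```

View pics/wrist4.png

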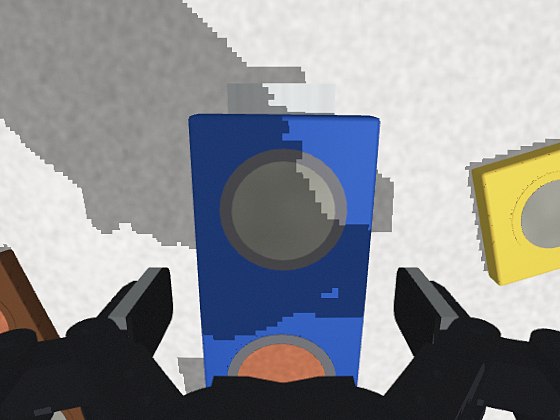

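View pics/side4.png

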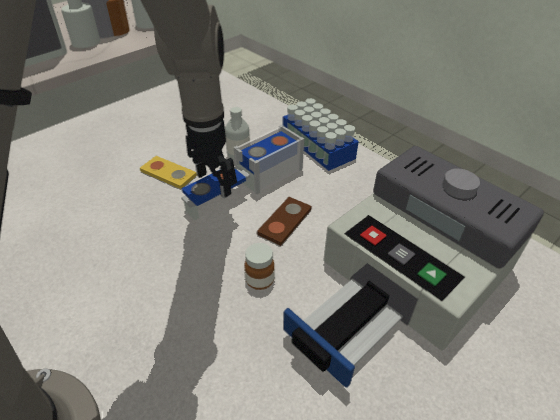

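Wrist view: the cassette runs straight between the fingers (front edge at row 118, column 285), spanning x 463–595; the TCP is at its middle. Grip and lift.

Request:
{"fn": "apply_moves", "kwargs": {"increments": [85,-1.5,0,2,0,40,0,0,0.5,0,40,0,0,0.5,0,40,0,0,0.3,0,40,0,0,0,0,40,0,0,0,0], "squeeze": 70}}

```text
t: 9.1
eef_pos: [0.5286, 0.2291, 0.0322]
tool_rot: [0.012, 0.013, 1.0, -0.001]
contact_force: [0.2, -0.1, 1.3]
gripper_width: 0.685
```

Run:
```python
from st import *
togo(529,228,33)
```

```text
t 9.1 pos [528.6 229.1  32.2] jaw yaw -1.54 tilt [ 0.0249 -0.0018] F [ 0.2 -0.1  1.3] w 58.5
togo tool mm [-0.4 -1.1 -0.7]
```

Request:
{"fn": "apply_moves", "kwargs": {"increments": [40,0,0,-5,0,40,0,0,-15,0,40,0,0,-25,0,40,0,0,-25,0,40,0,0,-15,0]}}

```text
t: 9.72
eef_pos: [0.5249, 0.229, 0.1206]
tool_rot: [0.011, 0.013, 1.0, -0.001]
contact_force: [0.2, 0.0, -1.6]
gripper_width: 0.687
```

Run:
```python
from st import *
togo(490,-191,130)
p,d=read_camera('side');cv2.imwrite('pics/m5.png',p)
T=T_world_cam('wrist');p,d=read_camera('wrist');cv2.imwrite('pics/w5.png',p)
```

```text
t 9.72 pos [524.9 229.  120.6] jaw yaw -1.49 tilt [ 0.0217 -0.0027] F [ 0.2  0.  -1.6] w 58.6
togo tool mm [  23.8 -420.8   -9. ]
```

View pics/m5.png

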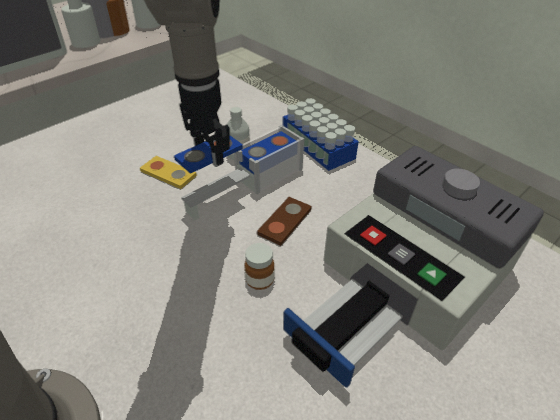

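Side view: the cassette hangs level in the gripper at (208,150), the others remain in the magazine. Carry over to the drawer.

Request:
{"fn": "apply_moves", "kwargs": {"increments": [40,3,-20,-2,-0.5,40,3,-40,-2,-0.5,40,3,-45,-2,-0.5,40,3,-45,-1,-0.5,40,3,-45,0,0,40,3,-45,0,0,40,3,-45,0,0,40,3,-45,0,0,40,3,-40,0,0,40,2,-25,0,0,40,0,-10,0,0,40,0,0,0,0]}}

```text
t: 11.32
eef_pos: [0.4916, -0.187, 0.1196]
tool_rot: [0.006, -0.006, 1.0, 0.0]
contact_force: [0.4, -0.2, -2.1]
gripper_width: 0.689
```

Run:
```python
from st import *
togo(490,-191,130)
T=T_world_cam('wrist');p,d=read_camera('wrist');cv2.imwrite('pics/w6.png',p);np.save('pics/w6W.npy',cloud('wrist',d,T))
```

```text
t 11.32 pos [ 491.6 -187.   119.6] jaw yaw 0.71 tilt [0.0116 0.0006] F [ 0.4 -0.2 -2.1] w 58.9
togo tool mm [  1.5  -4.  -10.4]
```

View pics/w6.png

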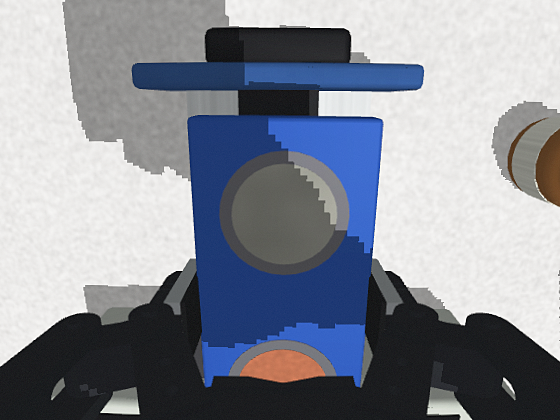

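Run:
```python
from st import *
W=np.load('pics/w6W.npy')*1000;p=cv2.imread('pics/w6.png').astype(int)
x,y,z=W[...,0],W[...,1],W[...,2];bl=p[...,0]>p[...,2]+25
def rect(n,m):
    m=cv2.morphologyEx(m.astype(np.uint8),cv2.MORPH_OPEN,np.ones((3,3)))>0
    P=W[m]
    if len(P)<10:print(n,'none');return
    r=cv2.minAreaRect(P[:,:2].astype(np.float32));print(n,len(P),np.round(r[0],1),np.round(r[1],1),round(r[2],2),'z',np.round(np.median(P[:,2]),1),P.min(0).round(1),P.max(0).round(1))
rect('panel top',bl&(z>71)&(z<79)&(x<440)&(x>390))
rect('block top',(z>68)&(z<76)&(x<407)&(x>370))
rect('cass',bl&(z>130)&(z<165))
rect('bed',(z>44)&(z<52)&(x>405)&(x<450)&(y>-230)&(y<-150))
rect('plate',(z>24)&(z<32)&(x>405)&(x<450))
P=W[bl&(z>130)&(z<165)]
for a in (425,440,460,480):
    s=P[abs(P[:,0]-a)<3]
    if len(s): print(a,'y',s[:,1].min().round(1),s[:,1].max().round(1),'z',np.median(s[:,2]).round(1))
```

```text
panel top 7511 [ 411.  -190.5] [ 12.1 139.4] 0.46 z 74.9 [ 404.7 -260.2   71. ] [ 417.4 -120.8   77.5]
block top 6074 [ 398.  -190.2] [ 18.1 136.3] 0.02 z 72.2 [ 388.9 -258.4   68. ] [ 407.  -122.1   76. ]
cass 30716 [ 477.1 -187.2] [100.9  63.3] 1.22 z 144.9 [ 427.1 -218.8  134.2] [ 528.2 -155.5  147.5]
bed 2062 [ 423.9 -190.7] [13.7 43.8] 0.04 z 48.2 [ 417.1 -212.6   46.2] [ 430.8 -168.8   52. ]
plate 2879 [ 429.4 -130.3] [232.4  24.6] 85.38 z 28.2 [ 416.6 -246.2   24. ] [449.8 -13.8  32. ]
425 y -217.0 -158.1 z 144.0
440 y -217.3 -157.5 z 145.2
460 y -217.5 -157.4 z 145.0
480 y -218.8 -155.5 z 144.8
```

Wrist view: panel top at rows 62–90, cassette front edge at row 118; panel inner face x=417, bed centre about (490,−190). Cassette centre is (492,−187.5). Correct and lower.

Request:
{"fn": "apply_moves", "kwargs": {"increments": [40,1.5,-1.5,5,0,40,1.2,-1.2,15,0,40,0,0,15,0,40,0,0,10,0]}}

```text
t: 11.88
eef_pos: [0.49, -0.1854, 0.0717]
tool_rot: [0.006, -0.009, 1.0, 0.001]
contact_force: [0.1, -0.0, -0.5]
gripper_width: 0.685
```

```bash
cat > ck.py <<'E'
from st import *
import sys
togo(490,-190,61)
T=T_world_cam('wrist');p,d=read_camera('wrist');cv2.imwrite(sys.argv[1],p);W=cloud('wrist',d,T)*1000
p=p.astype(int);x,y,z=W[...,0],W[...,1],W[...,2];bl=p[...,0]>p[...,2]+25
P=W[bl&(z>71)&(z<79)&(x<419)&(x>390)];print('panel',P.min(0).round(1),P.max(0).round(1))
zt=get_obs()['eef_pos'][2]*1000+25
P=W[bl&(abs(z-zt)<8)&(x>420)];print('cass front',np.percentile(P[:,0],.5).round(1))
for a in (430,440,455,470):
    s=P[abs(P[:,0]-a)<3]
    if len(s): print(a,'y',s[:,1].min().round(1),s[:,1].max().round(1),((s[:,1].min()+s[:,1].max())/2).round(1),'z',np.median(s[:,2]).round(1))
E
python3 ck.py pics/w7.png
```

```text
t 11.88 pos [ 490.  -185.4   71.7] jaw yaw 1.08 tilt [0.0119 0.0021] F [ 0.1 -0.  -0.5] w 58.5
togo tool mm [ 0.2 -4.7 10.7]
panel [ 404.7 -260.4   71. ] [ 417.4 -121.2   77.7]
cass front 425.7
430 y -216.3 -156.1 -186.2 z 97.4
440 y -216.3 -156.4 -186.3 z 97.2
455 y -216.1 -156.1 -186.1 z 97.0
470 y -215.8 -155.9 -185.8 z 96.9
```

Request:
{"fn": "apply_moves", "kwargs": {"increments": [40,0.3,-2.5,1,0.3,40,0.3,-2,1,0.2,40,0,0,0.5,0]}}

```text
t: 12.3
eef_pos: [0.489, -0.19, 0.0678]
tool_rot: [0.005, -0.005, 1.0, 0.001]
contact_force: [-0.6, 0.0, -2.0]
gripper_width: 0.688
```

```bash
python3 ck.py pics/w8.png
```

```text
t 12.3 pos [ 489.  -190.    67.8] jaw yaw 0.55 tilt [0.0102 0.0027] F [-0.6  0.  -2. ] w 58.8
togo tool mm [-0.9  0.   6.8]
panel [ 404.7 -260.2   71. ] [ 417.3 -121.2   77.6]
cass front 424.7
430 y -220.5 -160.3 -190.4 z 93.6
440 y -220.6 -160.4 -190.5 z 93.5
455 y -220.4 -160.5 -190.4 z 93.3
470 y -220.4 -160.3 -190.4 z 93.0
```

Request:
{"fn": "apply_moves", "kwargs": {"increments": [40,-0.2,0,8,0,40,-0.2,0,8,0,40,0,0,8,0,40,0,0,4,0]}}

```text
t: 12.85
eef_pos: [0.4901, -0.19, 0.0383]
tool_rot: [0.006, -0.005, 1.0, 0.001]
contact_force: [-0.4, -1.2, -0.9]
gripper_width: 0.687
```

```bash
python3 ck.py pics/w9.png
```

```text
t 12.85 pos [ 490.1 -190.    38.3] jaw yaw 0.55 tilt [0.0112 0.0025] F [-0.4 -1.2 -0.9] w 58.7
togo tool mm [ -0.2   0.  -22.7]
panel [ 404.6 -260.7   71. ] [ 417.6 -121.2   77.5]
cass front 425.8
430 y -220.4 -160.3 -190.3 z 64.1
440 y -220.5 -160.2 -190.4 z 63.9
455 y -220.5 -160.3 -190.4 z 63.7
470 y -220.3 -160.4 -190.3 z 63.6
```

Request:
{"fn": "apply_moves", "kwargs": {"increments": [40,0,0,1.5,0,40,0,0,1,0,40,0,0,0.7,0]}}

```text
t: 13.28
eef_pos: [0.4902, -0.1898, 0.0352]
tool_rot: [0.006, -0.005, 1.0, 0.001]
contact_force: [-2.8, 1.9, 6.1]
gripper_width: 0.683
```

```bash
python3 ck.py pics/w10.png
```

```text
t 13.28 pos [ 490.2 -189.8   35.2] jaw yaw 0.56 tilt [0.0111 0.0024] F [-2.8  1.9  6.1] w 58.3
togo tool mm [ -0.1  -0.1 -25.8]
panel [ 404.9 -260.8   71. ] [ 417.8 -121.2   77.9]
cass front 425.9
430 y -220.3 -160.3 -190.3 z 60.3
440 y -220.3 -160.0 -190.2 z 60.2
455 y -220.2 -160.2 -190.2 z 60.2
470 y -220.1 -160.3 -190.2 z 60.3
```

Contact (6 N up), cassette top at 60 mm = seated. Release and rise.

Request:
{"fn": "apply_moves", "kwargs": {"increments": [70,0,0,0,0,85,0,0,0,0,85,0,0,0,0,85,0,0,-10,0,85,0,0,-20,0,85,0,0,-25,0,85,0,0,-25,0]}}

```text
t: 14.2
eef_pos: [0.4887, -0.1897, 0.1179]
tool_rot: [0.005, -0.005, 1.0, 0.002]
contact_force: [-0.1, 0.1, 0.3]
gripper_width: 0.999
```

Run:
```python
from st import *
togo(375,-190.5,120)
T=T_world_cam('wrist');p,d=read_camera('wrist');cv2.imwrite('pics/w11.png',p);W=cloud('wrist',d,T)*1000
x,y,z=W[...,0],W[...,1],W[...,2]
for cam in ('wrist','side'):
    T=T_world_cam(cam);p,d=read_camera(cam);cv2.imwrite(f'pics/{cam}11.png',p);W=cloud(cam,d,T)*1000
    x,y,z=W[...,0],W[...,1],W[...,2];pi=p.astype(int)
    m=(x>420)&(x<575)&(y>-230)&(y<-150)&(z>56)&(z<64);m=cv2.morphologyEx(m.astype(np.uint8),cv2.MORPH_OPEN,np.ones((3,3)))>0
    P=W[m];r=cv2.minAreaRect(P[:,:2].astype(np.float32));print(cam,r,P.min(0),P.max(0))
```

```text
t 14.2 pos [ 488.7 -189.7  117.9] jaw yaw 0.58 tilt [0.0097 0.0033] F [-0.1  0.1  0.3] w 85.3
togo tool mm [113.7   0.4  -3.2]
wrist ((491.21826171875, -190.2766876220703), (60.22259521484375, 130.48046875), 89.91949462890625) [ 425.98826832 -220.37492419   56.72484662] [ 556.42777787 -160.08688729   63.3811858 ]
side ((489.98492431640625, -189.2841339111328), (60.80474090576172, 130.59109497070312), 89.88792419433594) [ 424.72442406 -219.72444375   56.01883027] [ 555.30422404 -158.85455807   63.72736811]
```

View pics/side11.png

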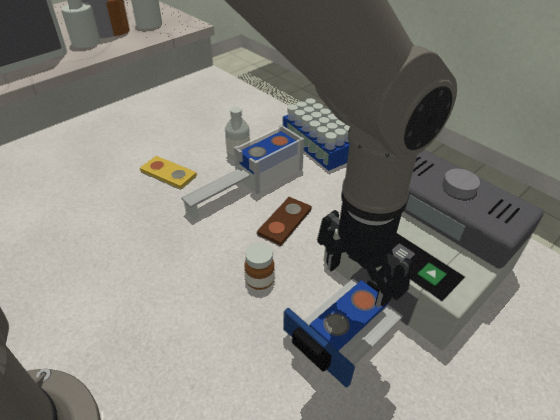

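Side view: cassette lies on the bed at (352,310), centre (490–491, −190) matching the bed. Now move to in front of the push block, fingers shut.

Request:
{"fn": "apply_moves", "kwargs": {"increments": [0,20,0,0,0,0,25,0,0,0,0,25,0,0,0,0,25,0,0,0,0,20,0,0,0,0,5,0,0,0,0,0,0,0,0]}}

```text
t: 15.22
eef_pos: [0.3637, -0.19, 0.1128]
tool_rot: [0.003, -0.005, 1.0, 0.003]
contact_force: [0.6, -0.3, -0.6]
gripper_width: 0.0
```

Run:
```python
from st import *
o,M=st();print(o['q'].round(2));togo(372,-191,50)
```

```text
t 15.22 pos [ 363.7 -190.   112.8] jaw yaw 0.59 tilt [0.0066 0.0052] F [ 0.6 -0.3 -0.6] w 0.0
[ 0.62  0.24 -0.32  2.25  0.11  0.66  1.81]
t 15.22 pos [ 363.7 -190.   112.8] jaw yaw 0.59 tilt [0.0066 0.0052] F [ 0.6 -0.3 -0.6] w 0.0
togo tool mm [-7.9 -1.4 62.8]
```

Request:
{"fn": "apply_moves", "kwargs": {"increments": [0,-2,0,15,0,0,0,-0.5,20,0,0,0,-0.5,20,0,0,0,0,7,0,0,0,0,0,0]}}

```text
t: 15.85
eef_pos: [0.3705, -0.1898, 0.0462]
tool_rot: [0.004, -0.007, 1.0, 0.003]
contact_force: [-0.2, 0.7, -0.0]
gripper_width: -0.0
```

Run:
```python
from st import *
o,M=st();print(o['q'].round(2));togo(372,-191,50)
p,d=read_camera('side');cv2.imwrite('pics/s12.png',p)
```

```text
t 15.85 pos [ 370.5 -189.8   46.2] jaw yaw 0.75 tilt [0.0088 0.0065] F [-0.2  0.7 -0. ] w -0.0
[ 0.57  0.38 -0.28  2.28  0.2   0.49  1.72]
t 15.85 pos [ 370.5 -189.8   46.2] jaw yaw 0.75 tilt [0.0088 0.0065] F [-0.2  0.7 -0. ] w -0.0
togo tool mm [-1.5 -1.2 -3.8]
```

View pics/s12.png

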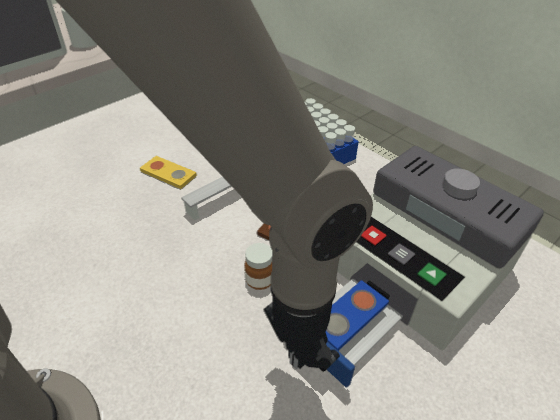

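Fingers are shut in front of the block (side view around (310,360)), jar clear. Push in.

Request:
{"fn": "apply_moves", "kwargs": {"increments": [0,-2,0,-3,0,0,-2,0,-1,0,0,-4,0,0,0,0,-6,0,0,0,0,-8,0,0,0,0,-10,0,0,0,0,-10,0,0,0]}}

```text
t: 16.77
eef_pos: [0.4138, -0.19, 0.0522]
tool_rot: [0.004, -0.006, 1.0, 0.003]
contact_force: [-2.6, -2.0, -0.1]
gripper_width: -0.001
```

Run:
```python
from st import *
togo(538,-190,50)
```

```text
t 16.77 pos [ 413.8 -190.    52.2] jaw yaw 0.66 tilt [0.0077 0.0052] F [-2.6 -2.  -0.1] w -0.1
togo tool mm [-124.2   -1.5    3.2]
```

Force −2.6 N: pushing the drawer. Continue.

Request:
{"fn": "apply_moves", "kwargs": {"increments": [0,-10,0,0,0,0,-10,0,0,0,0,-10,0,0,0,0,-10,0,0,0,0,-10,0,0,0,0,-10,0,0,0,0,-10,0,0,0,0,-10,0,0,0,0,-10,0,0,0,0,-8,0,0,0,0,-5,0,0,0]}}

```text
t: 18.15
eef_pos: [0.5244, -0.189, 0.0524]
tool_rot: [0.003, -0.006, 1.0, 0.003]
contact_force: [-1.9, -0.8, -0.5]
gripper_width: -0.001
```

Run:
```python
from st import *
togo(538,-189.5,50)
```

```text
t 18.15 pos [ 524.4 -189.    52.4] jaw yaw 0.65 tilt [0.007  0.0051] F [-1.9 -0.8 -0.5] w -0.1
togo tool mm [-13.6  -0.6   2.5]
```

Request:
{"fn": "apply_moves", "kwargs": {"increments": [0,-4,0,0,0,0,-4,0,0,0,0,-3,0,0,0,0,-2,0,0,0]}}

```text
t: 18.65
eef_pos: [0.538, -0.1889, 0.0525]
tool_rot: [0.003, -0.006, 1.0, 0.003]
contact_force: [-1.3, -1.4, -0.9]
gripper_width: 0.003
```

Request:
{"fn": "apply_moves", "kwargs": {"increments": [0,-2,0,0,0,0,-2,0,0,0]}}

```text
t: 18.9
eef_pos: [0.5388, -0.1889, 0.0524]
tool_rot: [-0.0, -0.005, 1.0, 0.003]
contact_force: [-9.1, 0.6, 7.6]
gripper_width: 0.002
```

Request:
{"fn": "apply_moves", "kwargs": {"increments": [0,-2,0,0,0,0,-1,0,0,0]}}

```text
t: 19.15
eef_pos: [0.5387, -0.1889, 0.0525]
tool_rot: [-0.003, -0.005, 1.0, 0.003]
contact_force: [-3.5, -0.8, 1.2]
gripper_width: -0.0
```

Request:
{"fn": "apply_moves", "kwargs": {"increments": [0,3,0,0,0,0,10,0,0,0,0,12,0,-15,0,0,0,0,-35,0,0,0,0,-40,0,0,0,0,-10,0]}}

```text
t: 19.9
eef_pos: [0.5129, -0.1888, 0.1584]
tool_rot: [-0.001, -0.006, 1.0, 0.003]
contact_force: [0.0, 0.2, 0.1]
gripper_width: -0.005
```

Run:
```python
from st import *
togo(618.5,-248.7,140)
for cam in ('side','wrist','scene'):
    T=T_world_cam(cam);p,d=read_camera(cam);cv2.imwrite(f'pics/{cam}13.png',p);W=cloud(cam,d,T)*1000
    x,y,z=W[...,0],W[...,1],W[...,2];pi=p.astype(int);B,G,Rr=pi[...,0],pi[...,1],pi[...,2]
    m=(x>500)&(x<620)&(y>-280)&(y<-90)&(z>71)&(z<79)&(B>Rr+25);m=cv2.morphologyEx(m.astype(np.uint8),cv2.MORPH_OPEN,np.ones((2,2)))>0
    P=W[m]
    if len(P)>10:print(cam,'panel',cv2.minAreaRect(P[:,:2].astype(np.float32)))
    m=(x>550)&(x<700)&(y>-300)&(y<-90)&(z>103)&(z<110)&(G>Rr+30)&(G>B+20)
    P=W[m]
    if len(P)>10:print(cam,'green',cv2.minAreaRect(P[:,:2].astype(np.float32)),np.median(P[:,2]))
    m=(x>500)&(x<620)&(y>-330)&(y<-60)&(z>96)&(z<101.5)
    P=W[m]
    if len(P)>10:print(cam,'face x at edges',[np.percentile(P[abs(P[:,1]-a)<6][:,0],1).round(1) for a in (-240,-200,-140,-80)if (abs(P[:,1]-a)<6).sum()>5])
```

```text
t 19.9 pos [ 512.9 -188.8  158.4] jaw yaw 0.63 tilt [-0.0011  0.0056] F [0.  0.2 0.1] w -0.4
togo tool mm [-104.9  -61.2   18. ]
side panel ((571.9218139648438, -192.63150024414062), (93.32923126220703, 108.70738983154297), 40.980342864990234)
side green ((617.5966186523438, -248.4988250732422), (35.559715270996094, 33.160118103027344), 0.3598317801952362) 105.31059457404912
side face x at edges [np.float64(577.1), np.float64(576.9), np.float64(576.4)]
wrist panel ((585.625732421875, -189.10260009765625), (115.42231750488281, 132.7327880859375), 34.69285202026367)
wrist green ((605.320556640625, -261.0216979980469), (9.209954261779785, 9.738621711730957), 0.10913646221160889) 105.66695063057949
wrist face x at edges [np.float64(576.4)]
scene green ((619.64453125, -248.55960083007812), (33.77184295654297, 33.80919647216797), 1.5421288013458252) 105.11876760927973
scene face x at edges [np.float64(580.2), np.float64(578.0), np.float64(578.0), np.float64(579.1)]
```

View pics/side13.png

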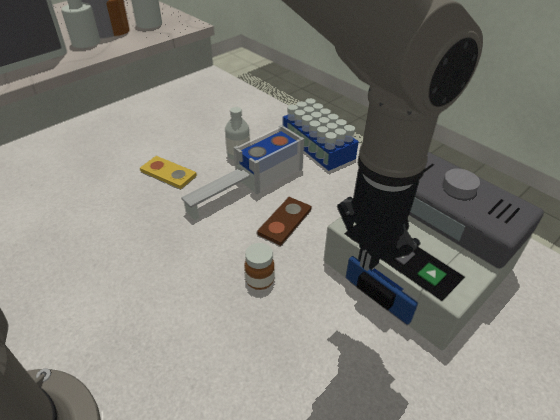

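View pics/wrist13.png

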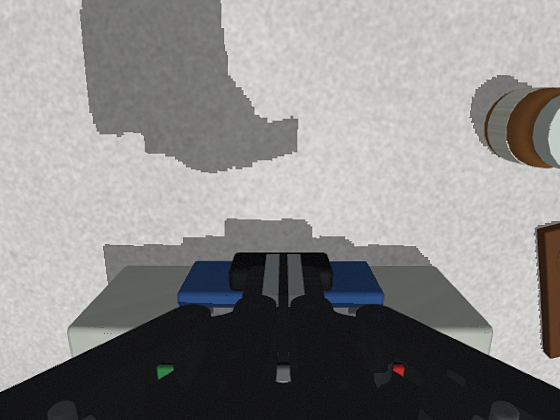

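Run:
```python
from st import *
for cam in ('side','wrist'):
    T=T_world_cam(cam);p,d=read_camera(cam);W=cloud(cam,d,T)*1000
    x,y,z=W[...,0],W[...,1],W[...,2];pi=p.astype(int);bl=pi[...,0]>pi[...,2]+25
    for a in (-250,-240,-230,-150,-140,-130):
        m=bl&(abs(y-a)<5)&(z>72.5)&(z<78)&(x<600)&(x>500)
        if m.sum()>5: print(cam,a,m.sum(),np.percentile(x[m],[0,5,50,95,100]).round(1))
    cv2.imwrite(f'pics/{cam}14.png',cv2.resize(p[230:345,60:510] if cam=='wrist' else p[230:330,310:460],None,fx=1.7 if cam=='wrist' else 4,fy=1.7 if cam=='wrist' else 4))
```

```text
side -250 31 [566.1 566.8 571.2 575.2 576.7]
side -240 29 [566.1 566.3 570.4 575.5 575.9]
side -230 34 [565.2 566.4 570.6 575.3 576.9]
side -140 10 [563.8 564.5 566.9 570.  570.7]
side -130 24 [564.5 565.2 567.4 573.4 574.8]
wrist -250 112 [565.8 566.3 568.1 570.4 570.9]
wrist -240 134 [565.8 566.3 568.5 571.9 573.7]
wrist -230 243 [565.2 566.5 570.6 576.3 577.1]
wrist -150 215 [565.1 565.8 569.8 575.  576.3]
wrist -140 210 [565.  565.7 569.3 575.  576.5]
wrist -130 109 [565.  565.3 567.2 569.3 569.5]
```

View pics/side14.png

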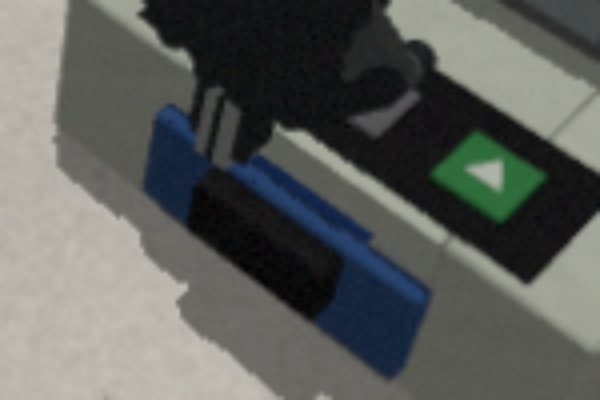

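View pics/wrist14.png

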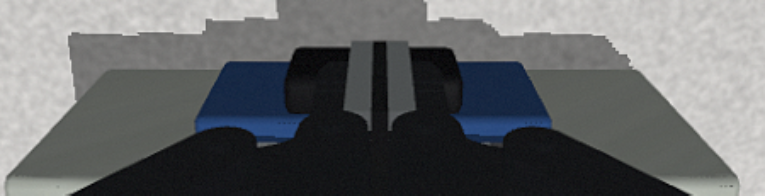

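Crops: the blue panel sits against the face (inner edge x≈577 = face x), drawer home. Green key centre (618.5,−248.6). Move above it.

Request:
{"fn": "apply_moves", "kwargs": {"increments": [0,-20,-10,0,0,0,-25,-15,0,0,0,-25,-15,0,0,0,-20,-12,0,0,0,-10,-6,0,0,0,-3,-2,0,0,0,0,0,0,0]}}

```text
t: 21.02
eef_pos: [0.6111, -0.2457, 0.1413]
tool_rot: [-0.013, -0.007, 1.0, 0.007]
contact_force: [0.2, 0.1, -0.2]
gripper_width: 0.002
```

Run:
```python
from st import *
togo(618.5,-248.7,108)
```

```text
t 21.02 pos [ 611.1 -245.7  141.3] jaw yaw 0.76 tilt [-0.0252  0.0139] F [ 0.2  0.1 -0.2] w 0.1
togo tool mm [-8.2 -3.6 33. ]
```

Request:
{"fn": "apply_moves", "kwargs": {"increments": [0,-4,-2,5,0,0,-4,-1.5,8,0,0,0,0,6,0]}}

```text
t: 21.4
eef_pos: [0.6184, -0.2484, 0.1214]
tool_rot: [-0.012, -0.007, 1.0, 0.007]
contact_force: [0.4, 0.2, -0.0]
gripper_width: -0.001
```

Run:
```python
from st import *
togo(618.5,-248.7,108)
p,d=read_camera('side');cv2.imwrite('pics/s15.png',cv2.resize(p[200:320,330:490],None,fx=4,fy=4))
p,d=read_camera('scene');cv2.imwrite('pics/sc15.png',cv2.resize(p[260:400,160:340],None,fx=4,fy=4))
```

```text
t 21.4 pos [ 618.4 -248.4  121.4] jaw yaw 0.8 tilt [-0.0251  0.0138] F [ 0.4  0.2 -0. ] w -0.0
togo tool mm [-0.4 -0.5 13.4]
```

View pics/s15.png

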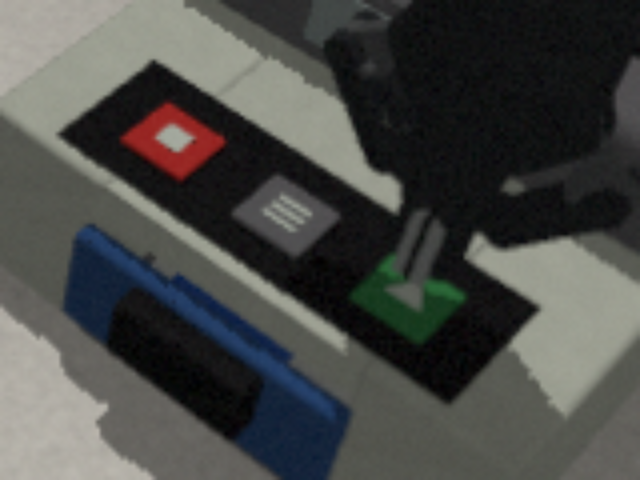

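View pics/sc15.png

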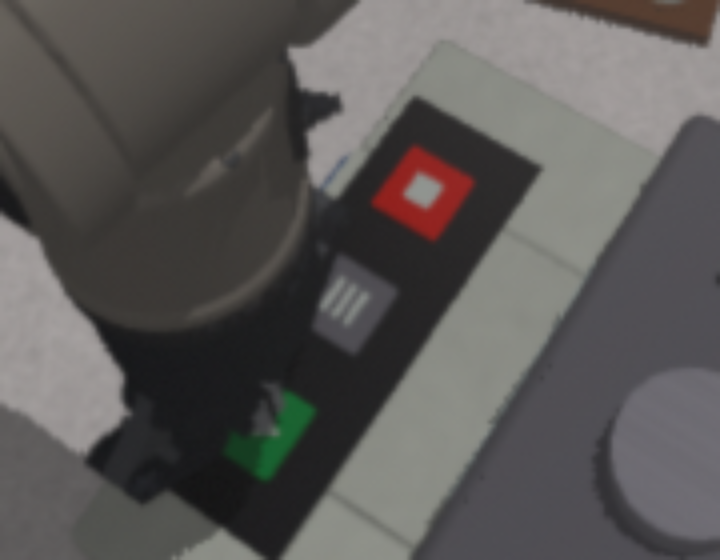

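Both crops show the shut fingertips over the green key only (side crop (420,260)). Descend gently.

Request:
{"fn": "apply_moves", "kwargs": {"increments": [0,0,0,6,0,0,0,0,5,0,0,0,0,2,0]}}

```text
t: 21.88
eef_pos: [0.6173, -0.248, 0.1074]
tool_rot: [-0.013, -0.007, 1.0, 0.007]
contact_force: [-0.3, -0.2, 0.7]
gripper_width: -0.0
```

Request:
{"fn": "apply_moves", "kwargs": {"increments": [0,0,0,1,0]}}

```text
t: 22.0
eef_pos: [0.6173, -0.248, 0.1062]
tool_rot: [-0.013, -0.007, 1.0, 0.007]
contact_force: [-0.0, -0.3, 0.1]
gripper_width: 0.0
```

Request:
{"fn": "apply_moves", "kwargs": {"increments": [0,0,0,1,0]}}

```text
t: 22.12
eef_pos: [0.6173, -0.248, 0.1055]
tool_rot: [-0.013, -0.007, 1.0, 0.007]
contact_force: [-1.4, 1.0, 3.4]
gripper_width: -0.002
```

Request:
{"fn": "apply_moves", "kwargs": {"increments": [0,0,0,1,0]}}

```text
t: 22.25
eef_pos: [0.6174, -0.248, 0.105]
tool_rot: [-0.013, -0.007, 1.0, 0.007]
contact_force: [-2.6, 0.3, 5.2]
gripper_width: -0.0
```

Request:
{"fn": "apply_moves", "kwargs": {"increments": [0,0,0,1.5,0]}}

```text
t: 22.38
eef_pos: [0.6174, -0.248, 0.1047]
tool_rot: [-0.013, -0.007, 1.0, 0.007]
contact_force: [-5.6, 0.3, 13.5]
gripper_width: -0.002
```

Request:
{"fn": "apply_moves", "kwargs": {"increments": [0,0,0,1.3,0,0,0,0,1.3,0]}}

```text
t: 22.62
eef_pos: [0.6174, -0.248, 0.1047]
tool_rot: [-0.013, -0.007, 1.0, 0.007]
contact_force: [-4.3, 1.4, 9.2]
gripper_width: -0.003
```

Request:
{"fn": "apply_moves", "kwargs": {"increments": [0,0,0,1.4,0,0,0,0,1.4,0,0,0,0,1.4,0]}}

```text
t: 23.0
eef_pos: [0.6174, -0.248, 0.1047]
tool_rot: [-0.012, -0.007, 1.0, 0.006]
contact_force: [-4.0, 0.2, 9.9]
gripper_width: -0.003
```

Request:
{"fn": "apply_moves", "kwargs": {"increments": [0,0,0,1.4,0,0,0,0,1.4,0,0,0,0,1.4,0]}}

```text
t: 23.38
eef_pos: [0.6174, -0.248, 0.1047]
tool_rot: [-0.012, -0.006, 1.0, 0.006]
contact_force: [-4.1, 1.9, 9.6]
gripper_width: -0.001
```

Held at about 9–13 N from t=22.4 to 23.4 (over 5 N for ~1.1 s). Let go and retreat.

Request:
{"fn": "apply_moves", "kwargs": {"increments": [0,0,0,-5,0,0,0,0,-15,0,0,0,0,-30,0,0,0,0,-40,0,0,0,0,-40,0,0,0,0,0,0]}}

```text
t: 24.12
eef_pos: [0.6215, -0.2496, 0.2421]
tool_rot: [-0.01, -0.007, 1.0, 0.005]
contact_force: [0.3, 0.0, 0.4]
gripper_width: -0.001
```

Run:
```python
from st import *
st()
for cam in('side','scene'):
    p,d=read_camera(cam);cv2.imwrite(f'pics/{cam}16.png',p);W=cloud(cam,d,T_world_cam(cam))*1000
    x,y,z=W[...,0],W[...,1],W[...,2];bl=p[...,0].astype(int)>p[...,2].astype(int)+25
    m=bl&(z>72.5)&(z<78)&(x<600)&(x>500)&(y<-100)
    if m.sum()>5:print(cam,np.percentile(x[m],[1,50,99]).round(1))
```

```text
t 24.12 pos [ 621.5 -249.6  242.1] jaw yaw 0.75 tilt [-0.0207  0.0103] F [0.3 0.  0.4] w -0.1
side [565.1 570.5 576.7]
scene [567.8 568.6 571.2]
```

View pics/side16.png

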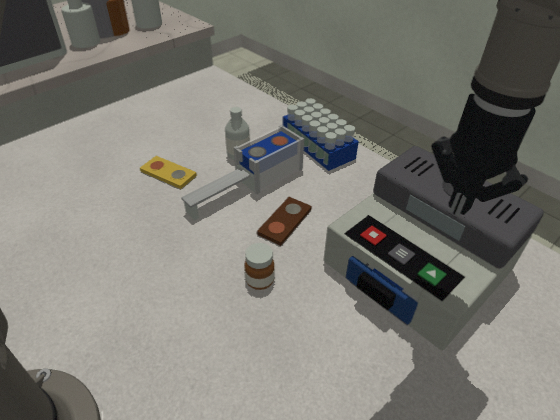

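View pics/scene16.png

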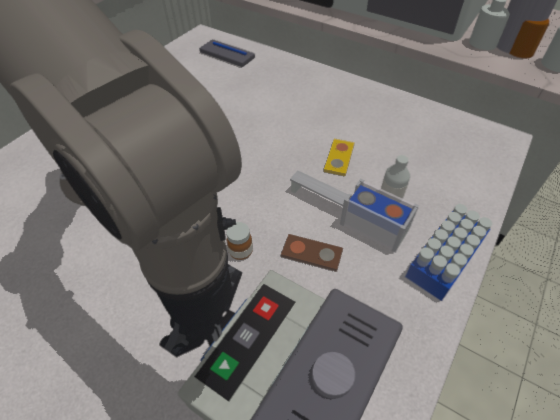

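Drawer closed (side (380,290)), bottle (237,130), jar (260,268) and look-alikes unmoved, arm clear of everything. Hand in.

```bash
python3 -c "
from station import *
print(hand_in())"
```

```text
the job is handed in; nothing more can be done
None
```

I drew the bottom cassette out onto the ledge and regripped it at its middle. I then laid it on the drawer bed, pushed the drawer home, pressed the green start key and handed the job in at about 24 s. `hand_in()` gives no verdict, so these are my own last checks:

- **Cassette on the bed:** Before closing, its centre measured (490–491, −190) mm against the bed's estimated (490, −190), with its top at 60 mm, as expected for a seated cassette. I did not measure it again after closing; only a blue strip of it showed through the slot.
- **Drawer:** It met the stop with about 9 N. The panel's inner edge measured x ≈ 577 mm, level with the analyser's front face. After the key press the side camera still gave 577. The scene camera had too little of the panel in view to confirm it.
- **Start key:** In the readings I took, it was held at 9–13.5 N for about 1.0 s (above 5 N for about 1.1 s), then released. The fingertips were over the green key only. I have no direct sign that the key registered.
- **Other things:** The other three cassettes came down and are still in the magazine. The bottle, the jar and the look-alikes stand where they were, and at the end the arm was clear, with no contact force.

The tool drifted off vertical by up to about 1.7° during the moves, and the interface gives no way to correct tilt. It had no visible effect on the result.

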